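Start up the polishing bench

TASK

Start up the polishing bench in the safe order, tapping lightly with the fingertips: tip the socket strip's rocker switch fully over to on, then tip the rocker switch on top of the dust extractor fully over to on, and only then press the polisher's flat start button fully down and let it come back up. Leave the mushroom stop button beside it alone, do not lift or shove the socket strip, and leave everything else on the bench where it is.

Things in the scene. Friction and masses are not known exactly. Their poses are not given: they have to be found in the camera images.
- strip: socket strip, plain aluminium bar with black end caps, 300 x 58 x 42 mm, loose on the bench (0.8 kg), long side roughly along the robot's x. Origin: centre of its underside; x along the strip, away from its switch end (the switch is at the -x end, nearest the robot; black plugs at the other end rise to 68 mm), z up
- strip_tap (a point): spot to tap on the strip's black rocker: top of its proud half, 13 mm from the pivot (moves with it). Rocker 34 mm long (along strip x), 20 mm wide; pivot across its middle at strip x = -112 mm, y = 0, 46 mm above the bench. Off: the half at the strip's -x end (nearest the robot) stands proud, its edge 7 mm high. On: that half is level, 46 mm above the bench (4 mm above the strip's top)
- strip_rocker (a joint): tip angle of the strip's rocker, rad: 0 off, 0.42 fully on (proud half pushed level, against its stop). No spring: it stays at whatever angle it is left; about 3 N at the outer edge tips it
- extractor: dust extractor, grey sheet-steel box 220 (x) x 200 (y) x 170 (z) mm standing fixed on the bench to one side of the strip, a carrying handle across the rear of its top (198 mm high), black hose from its back to the duct. Origin: centre of its underside; its front faces its own -x (towards the robot), z up
- extractor_tap (a point): spot to tap on the extractor's black rocker: top of its proud half, 13 mm from the pivot (moves with it). Rocker 34 mm long (along extractor x), 20 mm wide, on top of the box; pivot across its middle at extractor x = -62 mm, y = 0, 174 mm above the bench. Off: the front half (-x) stands proud, its edge 7 mm high. On: that half is level, 174 mm above the bench (4 mm above the box's top)
- extractor_rocker (a joint): tip angle of the extractor's rocker, rad: 0 off, 0.42 fully on (front half pushed level, against its stop). No spring: it stays at whatever angle it is left; about 3 N at the outer edge tips it
- polisher: polishing motor on a cast green plinth 240 (x) x 200 (y) x 50 (z) mm, fixed, on the other side of the strip; motor (182 mm high) from x = +8 mm backwards, buff in a steel hood overhanging at +y, felt cone at -y out to 160 mm. Grey switch box (56 x 108 mm, top 72 mm high) on the plinth's front. Origin: centre of its underside; front faces its -x (towards the robot), z up
- start_top (a point): centre of the top of the start button: flat black disc 24 mm across at polisher x = -80, y = +25 mm (the buff's side), top 81 mm above the bench; pressed straight down
- start_button (a joint): travel of the start button, m: 0 up, 0.005 fully down. Sprung: 1.5 N to begin, 4 N at the bottom; comes back up by itself. 3.5 mm starts the motor
- stop_top (a point): centre of the top of the stop button: black mushroom head 34 mm across at polisher x = -80, y = -25 mm (50 mm from the start button), top 93 mm above the bench; not to be pressed
- stop_button (a joint): travel of the stop button, m: 0 up, 0.005 fully down, sprung like the start button
- relief_frame: cast metal relief picture frame lying flat, 100 x 130 x 13 mm, in front of the left-hand machine; origin: centre of its underside
- compound_bar: bar of polishing compound in a paper sleeve, 110 x 42 x 33 mm, in front of the right-hand machine; origin: centre of its underside
- file: flat file with a wooden handle, 215 mm long, 24 mm high, lying at the front right; origin: on the bench, under the blade 20 mm ahead of the handle
- brush_pot: glass pot of brushes, 76 mm across, 260 mm high with the brushes, at the left edge of the work; origin: centre of its underside
- paint_tin: round paint tin, 96 mm across, 61 mm high, at the right edge of the work; origin: centre of its underside
- wax_tin: small round tin, 56 mm across, 28 mm high, standing on top of the extractor behind its switch, to +y; origin: centre of its underside
- felt_bob: small grey felt cone, 24 mm across, 36 mm high, standing on the polisher's plinth beside the switch box, 60 mm or so from the start button; origin: centre of its underside
There are look-alikes about, which are no part of the job. Leave any red or yellow look-alike of the brush_pot alone.

How it is judged:
On the way, in this order (a step that is already met when the one before it is completed fails the run):
1. the socket strip's rocker is tipped fully on (value of joint strip_rocker above 0.33 rad), for 0.1 s.
2. then the extractor's rocker is tipped fully on (value of joint extractor_rocker above 0.33 rad), for 0.1 s.
3. then the start button is pressed down (value of joint start_button above 0.0035 m), for 0.05 s.
At the end, for the whole second after the job is handed in: both rockers tipped on (past 0.33 of 0.42 rad), the start button pressed after them (past 3.5 mm) and up again, the stop button up, the strip and all the bystanders within 25 mm of where they started, the pot, the tins and the felt bob still upright (value of joint each of strip_rocker, extractor_rocker above 0.33 rad and value of joint each of start_button, stop_button below 0.0015 m and distance of each of strip, relief_frame, compound_bar, file, brush_pot, paint_tin, wax_tin, felt_bob from where it was at the start of the episode below 0.025 m and linear speed of strip below 0.02 m/s and angle between each of brush_pot, paint_tin, wax_tin, felt_bob's own z axis and vertical below 0.5 rad); the robot touches nothing.
It fails at once if the extractor is switched on before the socket strip (value of joint extractor_rocker above 0.2 rad and value of joint strip_rocker below 0.33 rad).
It fails at once if the start button is pressed before the strip and the extractor are on (value of joint start_button above 0.0025 m and value of joint any of extractor_rocker, strip_rocker below 0.33 rad).
It fails at once if the stop button is pressed (value of joint stop_button above 0.0025 m).
It fails at once if the strip, extractor or polisher is pressed or struck harder than 30 N (contact force between any of the fingers, the arm and strip above 30 N or contact force between any of the fingers, the arm and extractor above 30 N or contact force between any of the fingers, the arm and polisher above 30 N).
It fails at once if the socket strip is lifted (12 mm) or shoved (25 mm), or something else on the bench is moved (25 mm) or knocked over (height (world z) of strip above 0.012 m or distance of any of strip, relief_frame, compound_bar, file, brush_pot, paint_tin, wax_tin, felt_bob from where it was at the start of the episode above 0.025 m or angle between any of brush_pot, paint_tin, wax_tin, felt_bob's own z axis and vertical above 0.5 rad).
It also fails if it takes over 54 s, if anything falls off the work surface, if the arm or the gripper's body presses on something with over 40 N, if the wrist force passes 120 N, or if a joint passes its speed limit or range.

ROBOT

A 6-joint arm with a two-finger parallel gripper is mounted at the origin on the work surface. World frame = base frame: x ahead of the robot, y to its left, z up, the work surface at z = 0. Lengths are in m, angles in rad, forces in N, time in s.
With the tool pointing down it reaches from about 0.35 to 0.725 m from the base axis. Payload 6 kg.
Tool frame: the origin (TCP) lies midway between the tips of the shut fingers; the grasp point (between the pads) lies 19 mm behind it; z points along the fingers, y is the line along which they close (so a half turn about z gives the same grasp; the last joint's range is limited). The gripper opens to 85 mm and grips with 20 to 120 N. Pads are 22 mm wide; open, the fingers measure 114 mm over their backs; the gripper's body (76 mm by 85 mm) begins 54 mm behind the grasp point. The pads swing forward as they close: fully open they stand 13 mm farther back than shut.
Start: joints at [1.646, 0.04, 0.085, 0, -1.615, -0.334], TCP at [0.154, 0.58, 0.205] pointing down, gripper open.
Joint ranges: [-2.56, 2.56], [-1.29, 2.01], [-1.08, 1.49], [-3.29, 1.98], [-2.81, -0.18], [-2.99, 2.99]. Speed limits (rad/s): [2.57, 2.57, 3.01, 3.14, 3.14, 3.14].

INTERFACE

Orientations are given as a unit quaternion [x, y, z, w].
In Python, from cell import robot gives the robot as it stands. Calls block until the motion is done:
- robot.move_ptp(position, orientation): joint-space move of the TCP to a pose.
- robot.move_straight(position, rot=None, feed=0.15, contact_N=None): straight line of the TCP; rot=None keeps the orientation; feed is the mean speed in m/s. With contact_N (N) it stops when the force on the tool has changed by that much, and returns True; else False.
- robot.movej(angles): joint-space move.
- robot.release() and robot.close_gripper(effort=None): open the fingers fully, or close them until they stop; effort is the grip in N (None keeps the last).
- robot.hold(seconds).
- robot.inverse_kinematics(position, orientation): joint angles nearest the present ones, or None.
- robot.observe(): the state.
- robot.snapshot(name): name is "side" or "top" or "wrist"; returns the picture (420x560x3 uint8, red, green, blue); there is no depth.
- robot.camera_params(name): a dict with "K" (3x3 intrinsics, pixels), "rvec" (rotation vector, rad) and "tvec" (3), from world to camera coordinates, as OpenCV has them. Camera axes: x right, y down, z forward; pixel columns grow to the right and rows downward; lengths in m; the calibration is good to about 2 mm. A picture is of the moment at which its call begins: read the wrist's pose just before it. camera_params takes no time and is no camera call; for the wrist camera it gives the pose at the moment of the call.
A pose or a line that the arm cannot do raises robot.PlanningError and nothing moves.
- robot.job_done(): hands the job in; it is judged then, once.
Trained networks look in the newest picture that a camera, given by its name, has taken for a name from the list of things; names that differ only in an ending like _2 or _b are one class to them, and where a whole thing is asked for, a point or a joint stands for the part that bears it (a point fixed in the world has none). Each returns a list of dicts, best first, with "score" (0 to 1); they miss things now and then, are a little off and sometimes report something else, mostly with a low value. They report only what shows in the picture. A call takes as long as a camera call. They do not tell look-alikes from the thing itself.
- robot.look_for(camera, target): "rect" ([left, top, right, bottom] in pixels, round what is visible of it).
- robot.cut_out(camera, target): "pixels" (420x560 bool, what is visible of it) and "rect" ([left, top, right, bottom] in pixels, round what is visible of it).
- robot.pinpoint(camera, target): "pixel" ([row, column] in pixels: a listed point, or the origin of a listed thing).
The state is a dict: "time": time; "qpos": joint angles; "dq": joint speeds; "tau": joint torques, N m; "tcp_pos": TCP position; "ee_rot": TCP orientation; "force": force on the tool from outside, world axes, zero at the start; "wrist_torque": the same for the moment, N m; "finger_gap": finger opening in m; "finger_force": force on a finger pad.
Only numpy, scipy, OpenCV 4.12 (cv2) and the standard library are available. Lean on these libraries where they do the work, as an engineer would, in place of code of your own. Each camera call takes 0.05 s, during which the arm holds its last target. There are 200 camera calls.

## Working session

There is one attempt and no reset: what is moved stays moved. The work goes in short steps, each a Python script; the robot and the scene stay as the last script left them, time stands still between calls to the robot, and variables do not carry over. Pictures are saved under pics/ and viewed, at most 10 in all, crops included, and the job is handed in when it is done.

```bash
mkdir -p pics; ls; cat > h.py <<'E'
import numpy as np, cv2
from cell import robot
def cam(n):
    c=robot.camera_params(n); R=cv2.Rodrigues(np.array(c["rvec"],float))[0]
    return np.array(c["K"],float),R,np.array(c["tvec"],float).ravel()
def ray(n,px,C=None):
    K,R,t=C or cam(n); d=R.T@np.linalg.solve(K,[px[1],px[0],1.]); return -R.T@t,d/np.linalg.norm(d)
def atz(n,px,z,C=None):
    o,d=ray(n,px,C); return o+d*(z-o[2])/d[2]
def proj(n,P,C=None):
    K,R,t=C or cam(n); p=K@(R@np.array(P,float)+t); return p[:2]/p[2]
def save(n,f): 
    im=robot.snapshot(n); cv2.imwrite(f"pics/{f}.png",im[:,:,::-1]); return im
E
python3 - <<'E'
from h import *
np.set_printoptions(precision=4,suppress=True)
a=save("top","top0"); b=save("side","side0")
cv2.imwrite("pics/both.png",cv2.resize(np.vstack([a,b])[:,:,::-1],(400,600)))
for n in("top","side"):
    K,R,t=cam(n); print(n,-R.T@t,K[0,0],R[2])
Z=dict(strip_tap=.052,extractor_tap=.18,start_top=.081,stop_top=.093,strip=0,extractor=0,polisher=0,wax_tin=.17,felt_bob=.05,brush_pot=0)
for k,z in Z.items():
    for n in("top","side"):
        for r in robot.pinpoint(n,k)[:2]:
            print(k,n,round(r["score"],2),np.round(r["pixel"],1),atz(n,r["pixel"],z))
print(robot.observe())
E
```

```text
pics
top [0.3503 0.0928 1.741 ] 437.1431586767278 [ 0.0717 -0.0017 -0.9974]
side [-0.0214 -0.8808  1.3837] 487.9735313698662 [ 0.3133  0.584  -0.7488]
strip_tap top 0.62 [209.1 317.4] [ 0.4895 -0.0366  0.052 ]
strip_tap side 0.62 [158.4 224.2] [0.4679 0.4947 0.052 ]
strip_tap side 0.55 [249.2 298.5] [ 0.4999 -0.04    0.052 ]
extractor_tap top 0.45 [186.3 399.1] [ 0.5652 -0.3202  0.18  ]
extractor_tap top 0.31 [164.2 237.2] [0.6376 0.2639 0.18  ]
extractor_tap side 0.42 [282.4 364.6] [ 0.5565 -0.3171  0.18  ]
start_top top 0.67 [246.5 347.9] [ 0.3465 -0.151   0.081 ]
start_top top 0.56 [181.4 223.8] [0.5886 0.3246 0.081 ]
start_top side 0.57 [165.8 273.4] [0.6053 0.3333 0.081 ]
stop_top top 0.48 [181.1 237. ] [0.5887 0.2728 0.093 ]
stop_top top 0.41 [211.1 316. ] [ 0.4784 -0.0282  0.093 ]
stop_top side 0.49 [177.4 271.8] [0.5647 0.27   0.093 ]
strip top 0.74 [182.2 236.9] [0.5977 0.2833 0.    ]
strip top 0.71 [177.5 318.9] [ 0.6212 -0.0456  0.    ]
strip side 0.65 [246.8 330.8] [ 0.625  -0.0537  0.    ]
extractor top 0.49 [234.2 440.8] [ 0.4    -0.5329  0.    ]
extractor side 0.59 [29
[... 493 characters left out ...]
ot top 0.94 [176.8 178.7] [0.6164 0.5173 0.    ]
brush_pot top 0.84 [212.1 167.9] [0.4738 0.556  0.    ]
brush_pot side 0.95 [148.6 254.9] [0.6259 0.54   0.    ]
brush_pot side 0.85 [160.3 222.9] [0.4775 0.5405 0.    ]
{'time': 1.1, 'qpos': array([ 1.6457,  0.0402,  0.0848,  0.    , -1.6155, -0.3337]), 'dq': array([-0.0018,  0.0009,  0.    ,  0.0004, -0.0004,  0.0007]), 'tau': array([ -0.0003, -36.7944,  34.7442,   6.9334,  -0.001 ,   0.    ]), 'tcp_pos': array([0.1535, 0.58  , 0.2055]), 'ee_rot': array([ 0.9916, -0.129 ,  0.    ,  0.    ]), 'force': array([-0.2668,  0.1781,  0.0703]), 'wrist_torque': array([-0.0152, -0.0648,  0.0763]), 'finger_force': 0.0, 'finger_gap': 0.08539787889048404}
```

```bash
python3 - <<'E'
import cv2,numpy as np
a=cv2.imread("pics/top0.png")[110:270,140:470]; b=cv2.imread("pics/side0.png")[100:350,200:460]
a=cv2.resize(a,(620,300),interpolation=3); b=cv2.resize(b,(620,596))
cv2.imwrite("pics/v1.png",cv2.resize(cv2.imread("pics/top0.png")[110:270,140:470],(792,384),interpolation=2)); cv2.imwrite("pics/v2.png",b)
E
```

```text
(no output)
```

View pics/v1.png

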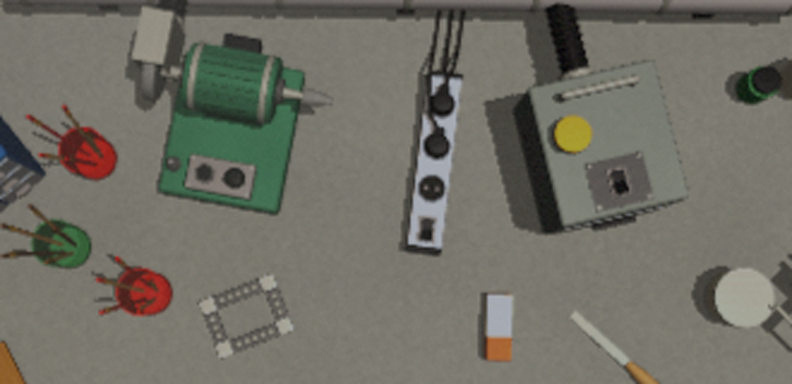

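View pics/v2.png

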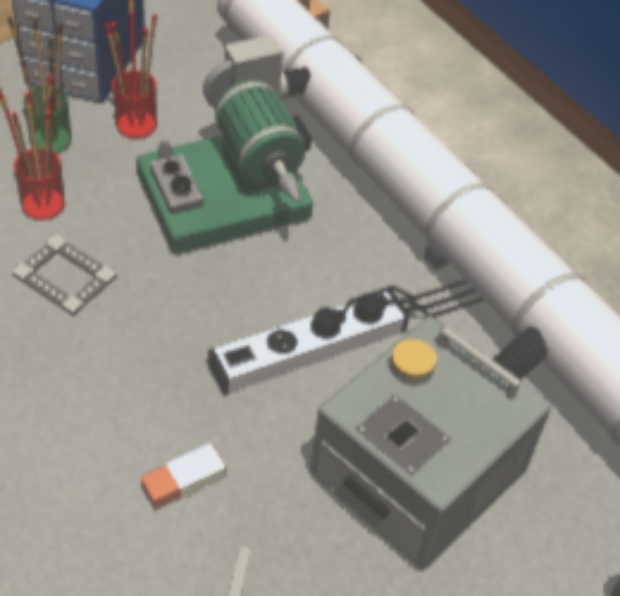

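Top crop: start disc at about (col 225, row 182), with the larger stop head to its right at (237, 183) and the felt bob to its left. The strip rocker is at (317, 206) and the extractor rocker at (399, 186). The second hits (strip 237,182; extractor_tap 237,164; start_top 348,246 etc.) are false: those spots are the polisher and the compound bar. The red pots are look-alikes, and the green one is the real pot, so I'll pass above all of them. Next I'll move over the strip and refine with the wrist camera.

```bash
cat >> h.py <<'E'
def q(psi): return [np.cos(psi/2),np.sin(psi/2),0,0]
def wr(k,z):
    C=cam("wrist")
    robot.snapshot("wrist")
    for r in robot.pinpoint("wrist",k)[:3]: print(k,round(r["score"],2),np.round(r["pixel"]),np.round(atz("wrist",r["pixel"],z,C),4))
E
python3 - <<'E'
from h import *
robot.close_gripper(20)
p=robot.observe()["tcp_pos"]
robot.move_straight([p[0],p[1],.40],feed=.3)
robot.move_ptp([.42,-.035,.40],q(-.06))
robot.move_ptp([.42,-.035,.22],q(-.06))
im=save("wrist","w1")
for k,z in(("strip_tap",.052),("strip",0)): wr(k,z)
C=cam("wrist")
for x in(.48,.49,.5): print(proj("wrist",[x,-.038,.046],C))
o=robot.observe();print(o["time"],o["tcp_pos"],o["finger_gap"],o["force"])
E
```

```text
[286.67116879 107.52988235]
[285.9885896   95.92844936]
[285.29348809  84.11418123]
6.05 [ 0.42061519 -0.03480699  0.22137636] 2.2993119112175582e-05 [-0.41685426 -0.27665743 -1.07615161]
```

View pics/w1.png

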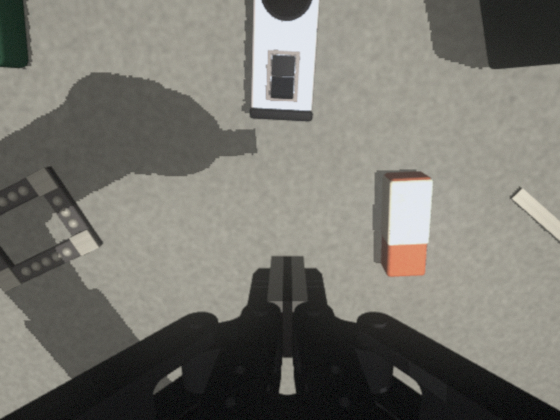

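The wrist view shows the strip rocker with its pivot line at about (row 76, col 284) and the proud near half centred at (88, 283). The strip's end cap is at row 119. I'll press 14 mm in front of the pivot.

```bash
python3 - <<'E'
from h import *
C=cam("wrist")
pv=atz("wrist",[76,284],.046,C); end=atz("wrist",[118.5,281],.042,C); print(pv,end,atz("wrist",[88,283],.05,C))
psi=-.06; u=np.array([np.cos(psi),np.sin(psi)])
xy=(pv[:2]+end[:2]+38*u*1e-3)/2-.0145*u; print(xy)
robot.move_ptp([*xy,.10],q(psi)); robot.move_straight([*xy,.065],feed=.1)
robot.hold(.2); f0=robot.observe()["force"]
print(robot.move_straight([*xy,.0435],feed=.02,contact_N=10))
o=robot.observe();print(o["tcp_pos"],o["force"]-f0)
robot.hold(.15); o=robot.observe();print(o["tcp_pos"],o["force"]-f0)
robot.move_straight([*xy,.10],feed=.1)
robot.move_ptp([.42,-.035,.22],q(-.06))
save("wrist","w2");print(robot.observe()["time"])
im=cv2.imread("pics/w2.png")[20:130,220:340];cv2.imwrite("pics/w2c.png",cv2.resize(im,None,fx=4,fy=4))
E
```

```text
[ 0.50680652 -0.037288    0.046     ] [ 0.47040388 -0.03221877  0.042     ] [ 0.49687652 -0.03582385  0.05      ]
[ 0.4930971  -0.03502323]
False
[ 0.49322306 -0.03500625  0.04367428] [-0.1788291   1.26472482 -0.34654292]
[ 0.49316364 -0.03501659  0.04362264] [ 0.57857303  0.72926332 -0.45645206]
10.125
```

View pics/w2c.png

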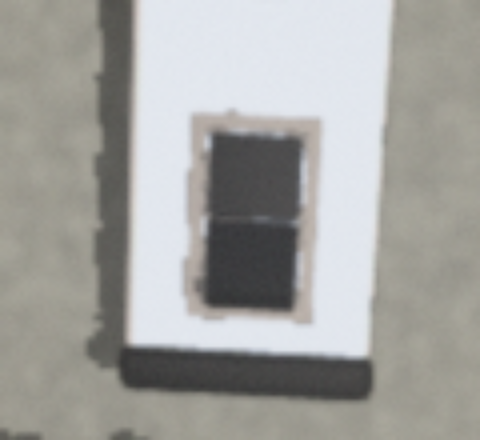

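```bash
python3 - <<'E'
import cv2
for f in("w1","w2"):
    g=cv2.imread(f"pics/{f}.png",0); print(f,g[60:72,276:292].mean(),g[80:94,276:292].mean(),g[50:104,284].tolist())
a=[cv2.resize(cv2.imread(f"pics/{f}.png")[40:110,250:320],(380,380),interpolation=0) for f in("w1","w2")]
cv2.imwrite("pics/cmp.png",cv2.hconcat(a))
E
```

```text
w1 74.69791666666667 59.504464285714285 [216, 190, 176, 179, 184, 139, 87, 75, 76, 78, 74, 76, 75, 73, 77, 75, 73, 75, 73, 76, 74, 75, 75, 78, 75, 74, 105, 91, 63, 58, 58, 59, 57, 60, 60, 57, 59, 57, 61, 57, 60, 60, 58, 59, 60, 58, 54, 54, 80, 148, 178, 218, 228, 229]
w2 74.77083333333333 59.8125 [177, 178, 171, 138, 92, 76, 77, 73, 75, 76, 74, 75, 74, 73, 72, 77, 74, 73, 78, 74, 78, 73, 76, 79, 106, 90, 66, 61, 60, 61, 61, 59, 58, 61, 59, 60, 63, 59, 60, 60, 59, 64, 59, 59, 58, 57, 62, 123, 165, 197, 222, 229, 230, 228]
```

View pics/cmp.png

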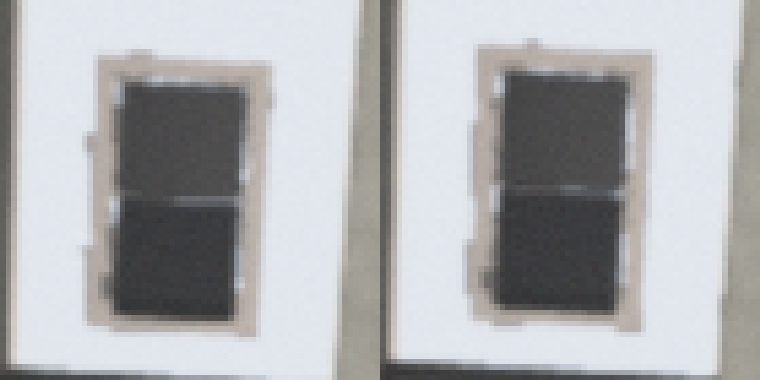

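The rocker hasn't changed, so the fingertips didn't touch it. I'll go back down to the same spot and look there.

```bash
python3 - <<'E'
from h import *
psi=-.06; xy=np.array([.4931,-.0355])
robot.move_ptp([*xy,.10],q(psi)); robot.move_straight([*xy,.05],feed=.1)
robot.hold(.2); f0=robot.observe()["force"]
a=robot.snapshot("wrist"); b=robot.snapshot("side")
print(proj("side",[*xy,.05]),proj("wrist",[*xy,.05]))
hit=robot.move_straight([*xy,.034],feed=.015,contact_N=8)
o=robot.observe();print(hit,o["tcp_pos"],o["force"]-f0,o["time"])
c=robot.snapshot("side"); robot.hold(.15)
robot.move_straight([*xy,.10],feed=.1)
d=lambda im:cv2.resize(im[200:300,250:350],(390,390),interpolation=2)
v=np.vstack([np.hstack([d(b),d(c)]),])
cv2.imwrite("pics/v5.png",np.hstack([v[:,:,::-1]])); cv2.imwrite("pics/w5.png",a[:,:,::-1]); 
E
```

```text
[296.07891347 249.40077127] [287.09180468 250.8611012 ]
False [ 0.49320065 -0.03549997  0.03413953] [ 0.39281775 -0.50662171 -0.71526593] 12.9083
```

View pics/v5.png

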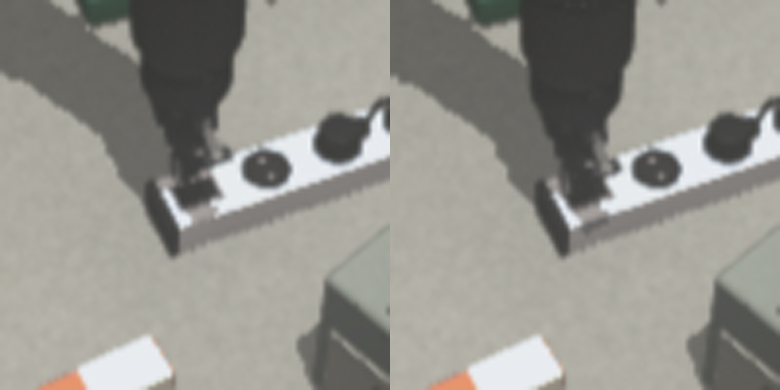

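The side view shows the fingertip still just above and behind the rocker at commanded z 0.034. I'll check the close wrist view for a lateral offset.

View pics/w5.png

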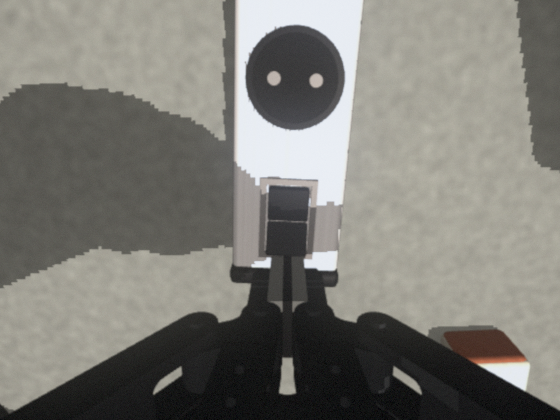

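```bash
python3 - <<'E'
from h import *
o=robot.observe(); print(o["tcp_pos"],o["ee_rot"],o["finger_gap"],o["qpos"],o["force"])
c,d=ray("wrist",[257,287]); print(c,d)
for x in(-.011,0,.011):
    X=o["tcp_pos"][0]+x; print(x,(c+d*(X-c[0])/d[0])-o["tcp_pos"])
E
```

```text
[ 0.4926853  -0.03543382  0.09921876] [ 9.99549497e-01 -3.00077616e-02 -5.78228853e-04 -5.93224201e-05] -0.0001724516452175669 [ 3.36897245e-01 -2.35092719e-01 -3.63991385e-01 -5.29932576e-04
 -1.44293460e+00  1.17394238e+00] [ 0.40100098 -0.11283958 -0.60171858]
[ 0.57042598 -0.0401914   0.26725196] [-0.43459468  0.02632768 -0.90024125]
-0.011 [-0.011       0.00061832 -0.0157887 ]
0 [ 0.00000000e+00 -4.80563429e-05  6.99724979e-03]
0.011 [ 0.011      -0.00071443  0.0297832 ]
```

```bash
python3 - <<'E'
from h import *
psi=-.06; xy=np.array([.4931,-.0355])
robot.move_straight([*xy,.04],feed=.1)
robot.hold(.2); f0=robot.observe()["force"]
hit=robot.move_straight([*xy,.018],feed=.015,contact_N=7)
o=robot.observe();print(hit,o["tcp_pos"],o["force"]-f0,o["time"])
a=robot.snapshot("wrist"); b=robot.snapshot("side")
robot.hold(.1);o=robot.observe();print(o["tcp_pos"],o["force"]-f0)
v=np.hstack([cv2.resize(a[140:320,200:380],(400,400)),cv2.resize(b[200:300,250:350],(400,400),interpolation=2)])
cv2.imwrite("pics/v6.png",v[:,:,::-1])
robot.move_straight([*xy,.10],feed=.1)
E
```

```text
True [ 0.49303303 -0.03557222  0.02033979] [-0.51496205  1.19750317  3.96364571] 16.075
[ 0.49300635 -0.03558957  0.0203121 ] [-0.27664325  2.17484149  5.5572236 ]
```

View pics/v6.png

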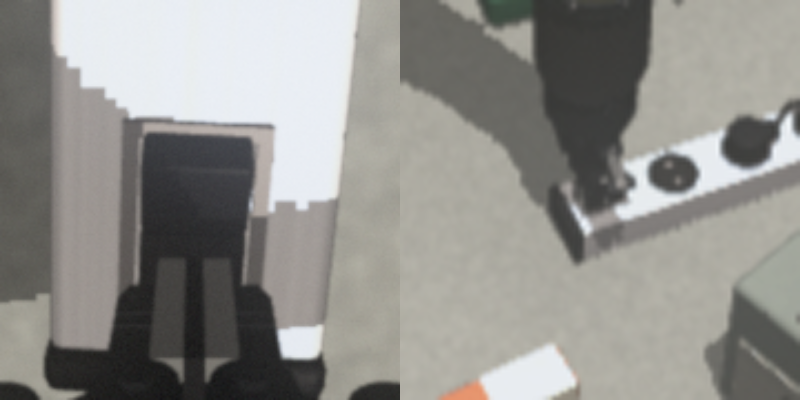

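Contact came at reported z 0.020, so the fingertips end about 26 mm behind the reported TCP. The far half now looks tilted up. I'll check from the earlier viewpoint.

```bash
python3 - <<'E'
from h import *
robot.move_ptp([.42,-.035,.22],q(-.06)); robot.hold(.2)
save("wrist","w3"); g=cv2.imread("pics/w3.png",0)
print(g[60:72,276:292].mean(),g[80:94,276:292].mean(),g[46:104,284].tolist())
cv2.imwrite("pics/cmp2.png",cv2.hconcat([cv2.resize(cv2.imread(f"pics/{f}.png")[40:110,250:320],(380,380),interpolation=0) for f in("w2","w3")]))
print(robot.observe()["time"])
E
```

```text
57.385416666666664 76.5 [229, 222, 196, 172, 119, 60, 51, 51, 55, 57, 56, 54, 56, 58, 58, 56, 58, 55, 55, 56, 57, 59, 56, 59, 56, 56, 68, 116, 102, 77, 73, 77, 76, 73, 75, 74, 77, 78, 78, 76, 74, 76, 76, 78, 76, 76, 78, 84, 150, 180, 182, 177, 183, 216, 229, 229, 229, 229]
18.0917
```

View pics/cmp2.png

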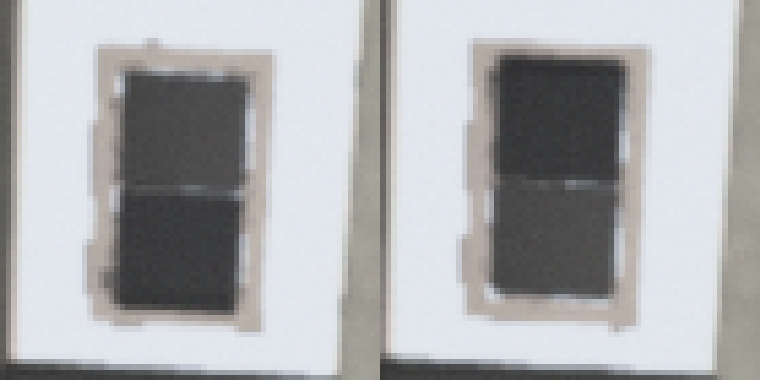

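The brightness of the halves has swapped (near half 76, which is the level value), so the strip is on. Next I'll take wrist views of the extractor and polisher and measure both.

```bash
python3 - <<'E'
from h import *
import json
np.set_printoptions(precision=4,suppress=True)
def view(f,P,psi,ks):
    robot.move_ptp(P,q(psi)); robot.hold(.15)
    C=cam("wrist"); im=save("wrist",f)
    for k,z in ks:
        for r in robot.pinpoint("wrist",k)[:2]: print(k,round(r["score"],2),np.round(r["pixel"],1),atz("wrist",r["pixel"],z,C))
    json.dump([x.tolist() for x in C],open(f"pics/{f}.json","w"))
    return im
robot.move_straight([.42,-.035,.35],feed=.3)
a=view("we",[.485,-.335,.35],.2,[("extractor_tap",.178),("wax_tin",.17)])
robot.move_ptp([.42,-.035,.38],q(0))
b=view("wp",[.515,.34,.28],-.19,[("start_top",.081),("stop_top",.093),("felt_bob",.05)])
cv2.imwrite("pics/ep.png",np.hstack([x[0:300,130:430] for x in(a,b)]).repeat(1,0)[:,:,::-1])
im=cv2.imread("pics/ep.png"); cv2.imwrite("pics/ep.png",cv2.resize(im,(800,400)))
print(robot.observe()["time"])
E
```

```text
extractor_tap 0.64 [ 86.6 287.1] [ 0.561  -0.3186  0.178 ]
start_top 0.92 [ 88.3 289.6] [0.5892 0.3225 0.081 ]
start_top 0.27 [ 12.5 305.6] [0.65   0.2963 0.081 ]
stop_top 0.77 [ 87.6 344.5] [0.5804 0.2732 0.093 ]
felt_bob 0.91 [ 81.2 236.3] [0.6062 0.3744 0.05  ]
felt_bob 0.55 [ 90.2 290.6] [0.587  0.3217 0.05  ]
23.1583
```

View pics/ep.png

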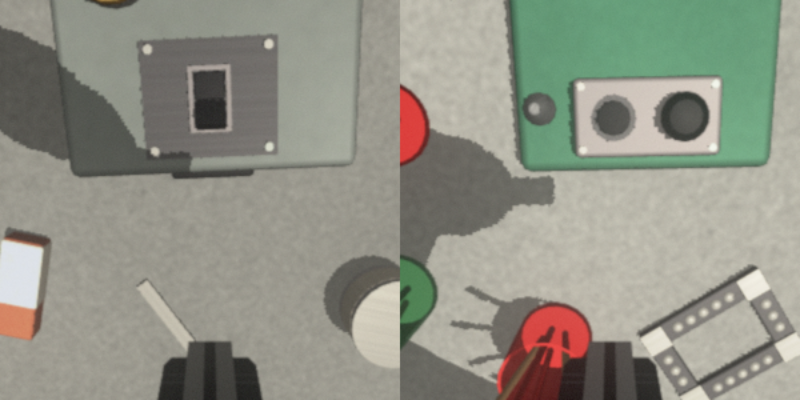

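The combined view shows the extractor rocker pivot at about (98, 210) in the left panel with the proud half below it. In the right panel the start disc is at (612, 117) and the stop head at (685, 116), which agrees with the network's picks. Now I'll tap the extractor.

```bash
python3 - <<'E'
from h import *
import json
np.set_printoptions(precision=4,suppress=True)
C=[np.array(x) for x in json.load(open("pics/we.json"))]
psi=.2; u=np.array([np.cos(psi),np.sin(psi)])
pv=atz("",[73.5,287.5],.174,C); print(pv, [.561,-.3186]+.013*u)
xy=(pv[:2]+[.561,-.3186]+.013*u)/2-.0145*u; print(xy)
robot.move_straight([.515,.34,.38],feed=.25)
robot.move_ptp([.42,-.035,.38],q(0))
robot.move_ptp([*xy,.30],q(psi)); robot.move_straight([*xy,.172],feed=.12)
robot.hold(.2); f0=robot.observe()["force"]
hit=robot.move_straight([*xy,.142],feed=.015,contact_N=8)
o=robot.observe();print(hit,o["tcp_pos"],o["force"]-f0)
robot.hold(.15);o=robot.observe();print(o["tcp_pos"],o["force"]-f0)
robot.move_straight([*xy,.25],feed=.15)
robot.move_ptp([.485,-.335,.35],q(psi)); robot.hold(.15); save("wrist","we2")
for f in("we","we2"):
    g=cv2.imread(f"pics/{f}.png",0); print(g[56:70,281:294].mean(),g[79:93,281:294].mean())
print(robot.observe()["time"])
E
```

```text
[ 0.5717 -0.3168  0.174 ] [ 0.5737 -0.316 ]
[ 0.5585 -0.3193]
True [ 0.5584 -0.3197  0.1484] [-0.8922  0.026   2.4714]
[ 0.5584 -0.3197  0.1484] [0.2603 0.027  3.596 ]
61.027472527472526 41.61538461538461
40.604395604395606 63.29120879120879
31.0083
```

The extractor is on: the brightness has swapped and contact was at the expected level height. Now the start button.

```bash
python3 - <<'E'
from h import *
np.set_printoptions(precision=4,suppress=True)
psi=-.19; xy=np.array([.589,.3245])
robot.move_straight([.485,-.335,.38],feed=.2)
robot.move_ptp([.42,-.035,.38],q(0))
robot.move_ptp([*xy,.30],q(psi)); robot.move_straight([*xy,.072],feed=.12)
robot.hold(.2); f0=robot.observe()["force"]
hit=robot.move_straight([*xy,.0475],feed=.015,contact_N=9)
o=robot.observe();print(hit,o["tcp_pos"],o["force"]-f0)
robot.hold(.15);o=robot.observe();print(o["tcp_pos"],o["force"]-f0)
robot.move_straight([*xy,.30],feed=.12)
robot.move_ptp([.515,.34,.38],q(psi)); robot.hold(.1)
C=cam("wrist"); save("wrist","end")
for k,z in(("start_top",.081),("stop_top",.093),("felt_bob",.05)):
    r=robot.pinpoint("wrist",k)
    if r: print(k,r[0]["score"],atz("",r[0]["pixel"],z,C))
print(robot.observe()["time"])
E
```

```text
True [0.589  0.3245 0.0505] [-0.4274 -0.1663  3.6852]
[0.589  0.3245 0.0504] [-1.7473  0.0182  4.9238]
stop_top 0.57 [0.5776 0.2752 0.093 ]
felt_bob 0.52 [0.6086 0.3759 0.05  ]
40.7917
```

The tip reached 0.0761 m, the button's fully-down height, at about 5 N. It was then released and the arm is clear, so I'm handing in.

```bash
python3 -c "
from cell import robot
print(robot.job_done())"
```

```text
the job is handed in; nothing more can be done
None
```

I tipped the strip rocker on, then the extractor rocker, then pressed and released the start button, and handed the job in at about 41 s of 54 s. Camera views confirmed both rockers, and the start press reached fully-down height. The button's return wasn't checked by camera, and no verdict came back.

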